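Lay the goods-in carton down for its label

TASK

The brown carton stands on end at one side of the blue taped rectangle on the goods-in desk. Push it over with the fingertips, near its top, so that it lies flat with its white label up and wholly within the outer edge of the blue tape; then press the green button on the label printer all the way down and let it go, to print its label. Do not grasp, squeeze or lift anything, do not press the button before the carton lies in place, and leave everything else on the desk where it is.

Things in the scene. Friction and masses are not known exactly. Their poses are not given: they have to be found in the camera images.
- carton: brown closed rigid carton, about 0.35 kg, standing on end: 50 mm thick (x), 110 mm wide (y), 170 mm tall (z). Origin: centre of its underside. Its -x face bears a white label and faces away from the taped frame. Pushed level near its top along its +x it tips about its lower +x edge, hardly sliding, falls by itself beyond about 17 degrees, and then lies 25 to 195 mm along +x from where its origin stood.
- carton_mid (a point): centre of the carton's volume, 85 mm above its underside while it stands; 25 mm above the table once it lies flat
- frame: rectangle of blue tape stuck flat on the white table, outer size 260 mm (its x) by 190 mm (its y), tape 20 mm wide, no height. Origin at its centre on the table. The carton stands astride the -x side of it, about 115 mm from the centre, facing nearly along the frame's +x.
- print_button (a joint): travel of the round green button: 0 m when released, 0.006 m fully down (4 N); spring return. It counts as pressed beyond 0.0045 m
- print_button_top (a point): centre of the top of the green button (32 mm across), which sits on top of the label printer and is pressed straight down
- printer: black and grey desktop label printer, fixed, 200 x 160 mm, its top 112 mm above the table; origin at the centre of its underside; to the left or to the right of the frame. On the other side stands a fixed empty grey paper tray, 200 x 160 mm, 60 mm high.
- corner_bl (a point): corner of the carton's labelled -x face: +y side, at the underside as it stands; 50 mm above the table once the carton lies label up
- corner_br (a point): corner of the carton's labelled -x face: -y side, at the underside as it stands; 50 mm above the table once the carton lies label up
- corner_tl (a point): corner of the carton's labelled -x face: +y side, at the top as it stands; 50 mm above the table once the carton lies label up
- corner_tr (a point): corner of the carton's labelled -x face: -y side, at the top as it stands; 50 mm above the table once the carton lies label up
- small_carton: small white carton with an orange stripe, standing upright, 60 x 60 mm, 130 mm tall; loose, to be left alone. Origin under its centre.
- scanner: black and orange hand-held barcode scanner, lying, about 165 x 66 mm, 38 mm high, head to its +x; loose, to be left alone. Origin under its centre.
- tape_roll: brown parcel-tape roll lying flat, 90 mm across, 48 mm high; loose, to be left alone. Origin under its centre.
- stapler: blue stapler, 130 x 36 mm, 51 mm high, long along its x; loose, to be left alone. Origin under its centre.
- cutter: yellow parcel knife, lying, 145 x 22 mm, 20 mm high, long along its x; loose, to be left alone. Origin under its centre.

How it is judged:
By the outcome, as a careful person would: the job done as asked, in the order asked, and still so for the second after the job is handed in, with the robot touching nothing.
It also fails if it takes over 43 s, if anything falls off the work surface, if the arm or the gripper's body presses on something with over 40 N, if the wrist force passes 120 N, or if a joint passes its speed limit or range.

ROBOT

A 6-joint arm with a two-finger parallel gripper is mounted at the origin on the work surface. World frame = base frame: x ahead of the robot, y to its left, z up, the work surface at z = 0. Lengths are in m, angles in rad, forces in N, time in s.
With the tool pointing down it reaches from about 0.35 to 0.775 m from the base axis. Payload 5.5 kg.
Tool frame: the origin (TCP) lies midway between the tips of the shut fingers; the grasp point (between the pads) lies hold_point_z behind it (hold_point_z is the distance from the TCP to the grasp point, in m); z points along the fingers, y is the direction in which the jaws open and shut (so a half turn about z gives the same grasp; the last joint's range is limited). The gripper opens to 85 mm and grips with 20 to 120 N. Pads are 22 mm wide; open, the fingers measure 114 mm over their backs; the gripper's body (76 mm by 85 mm) begins 54 mm behind the grasp point. The pads swing forward as they close: fully open they stand 13 mm farther back than shut.
Start: joints at [-1.263, 0.313, 0.046, 1.304, 0, 1.431], TCP at [0.249, -0.518, 0.231] pointing down, gripper open.
Joint ranges: [-2.76, 2.76], [-0.86, 1.69], [-1.03, 1.26], [-2.2, 2.34], [-1.47, 1.5], [-3.14, 3.14]. Speed limits (rad/s): [2.57, 2.57, 3.14, 3.14, 3.14, 3.14].

INTERFACE

Orientations are given as a unit quaternion [w, x, y, z].
In Python, from workcell import * gives the robot as it stands. The module is installed in compiled form; this text tells all that it offers.
- The arm moves only by the tool jog_arm, never from a script. Its argument "plan" is a list of rows, each a list of 6 numbers: the shift along the world's x, y, z in m, then the turn, a rotation vector about the world's x, y, z in degrees. A call has exactly 10 rows; each row shifts and turns the commanded pose from where the row before left it; what a row does not reach is not made up. A row lasts 1/10 s, in which the tool goes at most 50 mm and 8.59 degrees, less where a joint would pass 70% of its speed; a pose out of reach is approached as far as the arm can. A call with a gripper value outside its range is refused whole. "hand" is the opening, from 0 (shut) to 1 (fully open), set as the call begins (left out, the last holds). The fingers move at their own pace and stop on an object; "force" is the grip in N (left out, the last holds). Time passes only in rows, so rows that do not move let the fingers close, or fill a call up. It gives the time, the measured TCP pose, the force and the opening at its end, in the units of the state.
- get_state(): the state, without advancing time (a new reading comes with each control period).
- read_camera(name): name is "side" or "top" or "wrist"; returns the picture (480x640x3 uint8, red, green, blue); there is no depth.
- calibration(name): a dict with "K" (3x3 intrinsics, pixels), "world_to_cam" (4x4, takes a point from world to camera coordinates). Camera axes: x right, y down, z forward; pixel columns grow to the right and rows downward; lengths in m; the calibration is good to about 2 mm. A picture is of the moment at which its call begins: read the wrist's pose just before it. calibration takes no time and is no camera call; for the wrist camera it gives the pose at the moment of the call.
- hand_in(): hands the job in, once; it reports no verdict.
The state is a dict: "clock": time; "joint_pos": joint angles; "qvel": joint speeds; "tau": joint torques, N m; "tcp_pos": TCP position; "orientation": TCP orientation; "wrist_force": force on the tool from outside, world axes, zero at the start; "ft_torque": the same for the moment, N m; "finger_gap": finger opening in m.
Only numpy, scipy, OpenCV 4.12 (cv2) and the standard library are available. Lean on these libraries where they do the work, as an engineer would, in place of code of your own. Each camera call takes 0.05 s, during which the arm holds its last target.

## Working session

There is one attempt and no reset: what is moved stays moved. The work goes in short steps, Python scripts to look and compute and a tool call to move; the robot and the scene stay as the last step left them, time stands still between calls to the robot, and variables do not carry over. Pictures are saved under pics/ and viewed, and the job is handed in when it is done.

Besides the shell and the picture viewer there is one more tool, called after ">>>" by a JSON object that holds its "op" and its "data", one argument or row to a line. jog_arm: Moves the arm, as the interface text tells. Its arguments: {"type":"object","properties":{"plan":{"type":"array","items":{"type":"array","items":{"type":"number"}}},"hand":{"type":"number"},"force":{"type":"number"}},"required":["plan"]}

```bash
mkdir -p pics
python3 - <<'E'
from workcell import *
import cv2,numpy as np
s=get_state();print(s)
for n in ["side","top","wrist"]:
    c=calibration(n);im=read_camera(n)
    np.savez(f"pics/{n}0.npz",im=im,K=c["K"],T=c["world_to_cam"])
    cv2.imwrite(f"pics/{n}0.png",im[:,:,::-1])
    T=np.array(c["world_to_cam"]);print(n,np.round(c["K"],1).tolist(),np.round(-T[:3,:3].T@T[:3,3],3),np.round(T[:3,:3],2).tolist())
E
```

```text
{'clock': 0.0, 'joint_pos': array([-1.26258316e+00,  3.14031827e-01,  4.49890980e-02,  1.30359802e+00,
       -1.07352554e-05,  1.43121650e+00]), 'qvel': array([-1.07291865e-03, -1.16171157e-03,  2.68197964e-04,  2.18649600e-04,
       -8.84973808e-04,  2.93614318e-05]), 'tau': array([-1.04946305e-04, -4.80627966e+01,  2.98534119e+01,  1.94042333e-02,
       -1.10353049e-04, -1.85978593e-05]), 'tcp_pos': array([ 0.2488058 , -0.51782173,  0.23039513]), 'orientation': array([-9.18484308e-04,  9.75039296e-01,  2.22030449e-01, -8.30143427e-05]), 'wrist_force': array([-0.37038466,  0.19308005,  0.0547884 ]), 'ft_torque': array([ 0.01293865, -0.03226114, -0.00764478]), 'finger_gap': 0.08521616754453487}
side [[493.8, 0.0, 325.6], [0.0, 493.8, 241.2], [0.0, 0.0, 1.0]] [0.454 0.739 0.835] [[-1.0, -0.06, 0.02], [-0.05, 0.7, -0.71], [0.03, -0.71, -0.7]]
top [[537.7, 0.0, 314.5], [0.0, 537.7, 246.4], [0.0, 0.0, 1.0]] [0.392 0.017 1.318] [[0.03, -1.0, 0.01], [-1.0, -0.03, -0.07], [0.07, -0.01, -1.0]]
wrist [[338.0, 0.0, 322.1], [0.0, 338.0, 241.5], [0.0, 0.0, 1.0]] [ 0.322 -0.483  0.373] [[0.43, -0.9, -0.0], [-0.86, -0.41, 0.32], [-0.28, -0.14, -0.95]]
```

View pics/top0.png

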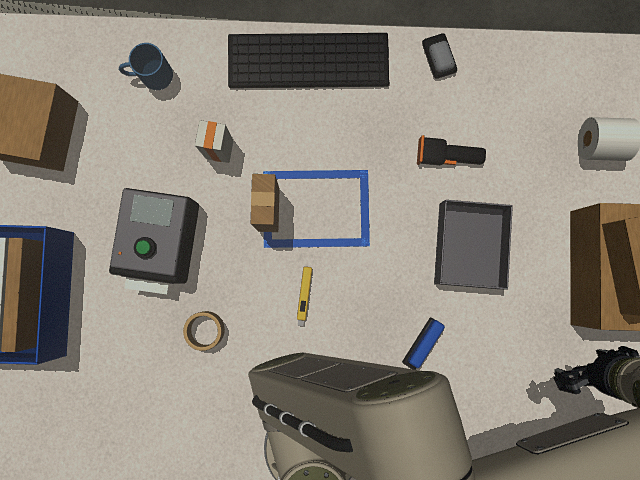

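View pics/side0.png

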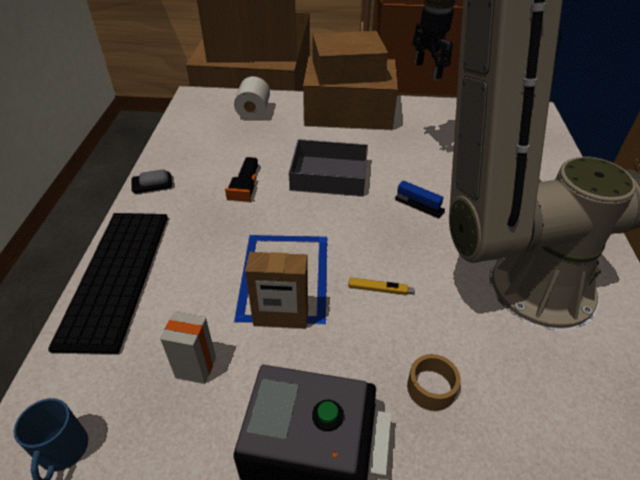

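The top view shows the frame from about (264,170) to (370,246). The carton stands at its left (+y) end, around (264,202), and must be pushed toward -y. The button is at (143,247), and the small carton is near (212,138). In the side view the label faces the camera, and the button is at (328,414).

```bash
cat > h.py <<'E'
import numpy as np,cv2
def load(n):
    d=np.load(f"pics/{n}.npz");return d["im"],d["K"],d["T"]
def ray(K,T,p):
    R=T[:3,:3];o=-R.T@T[:3,3];d=R.T@np.linalg.solve(K,np.r_[p,1.]);return o,d/np.linalg.norm(d)
def onz(K,T,p,z):
    o,d=ray(K,T,p);return o+d*(z-o[2])/d[2]
def two(a,b):
    A=np.zeros((3,3));y=np.zeros(3)
    for o,d in(a,b):
        P=np.eye(3)-np.outer(d,d);A+=P;y+=P@o
    x=np.linalg.solve(A,y);return x,[np.linalg.norm((np.eye(3)-np.outer(d,d))@(x-o)) for o,d in(a,b)]
def proj(K,T,X):
    c=T[:3,:3]@np.asarray(X,float)+T[:3,3];u=K@c;return u[:2]/u[2]
def big(m):
    n,l,s,c=cv2.connectedComponentsWithStats(m.astype(np.uint8));i=1+np.argmax(s[1:,4]);return l==i,c[i]
E
python3 - <<'E'
from h import *
rays=[]
for n in["top0","side0"]:
    im,K,T=load(n);h=cv2.cvtColor(im,cv2.COLOR_RGB2HSV);H,S,V=[h[...,i].astype(int) for i in range(3)]
    g,c=big((H>50)&(H<80)&(S>120)&(V>40)&(V<200)); print(n,"green",c,g.sum(),cv2.boundingRect(g.astype(np.uint8)));rays.append(ray(K,T,c))
    b=(H>105)&(H<122)&(S>150)&(V>90)
    if n=="top0": b[:160]=0;b[255:]=0;b[:,:240]=0;b[:,390:]=0
    else: b[:230]=0;b[330:]=0;b[:,:225]=0;b[:,340:]=0
    cnt=np.argwhere(b)[:,::-1]
    pts=np.array([onz(K,T,p,0)[:2] for p in cnt])
    r=cv2.minAreaRect(pts.astype(np.float32)*1000);print("frame",r,cv2.boxPoints(r).round(1).tolist())
print(two(*rays))
im,K,T=load("top0")
cv2.imwrite("pics/z1.png",cv2.resize(im[155:255,225:385,::-1],None,fx=5,fy=5,interpolation=cv2.INTER_CUBIC))
im,K,T=load("side0")
cv2.imwrite("pics/z2.png",cv2.resize(im[225:335,220:340,::-1],None,fx=5,fy=5,interpolation=cv2.INTER_CUBIC))
E
```

```text
top0 green [142.39285714 246.85      ] 140 (136, 241, 14, 13)
frame ((576.2418212890625, 7.161346435546875), (188.2755126953125, 258.89642333984375), 2.741497278213501) [[476.0, 132.0], [488.3999938964844, -126.5999984741211], [676.5, -117.5999984741211], [664.0999755859375, 141.0]]
side0 green [327.26461538 410.74461538] 325 (318, 401, 20, 20)
frame ((575.4542236328125, 8.905349731445312), (187.04278564453125, 255.60833740234375), 2.4528324604034424) [[476.5, 132.60000610351562], [487.5, -122.80000305175781], [674.4000244140625, -114.80000305175781], [663.4000244140625, 140.60000610351562]]
(array([0.45978221, 0.38812569, 0.13098996]), [np.float64(0.00036775286490176024), np.float64(0.0003677528649018387)])
```

View pics/z1.png

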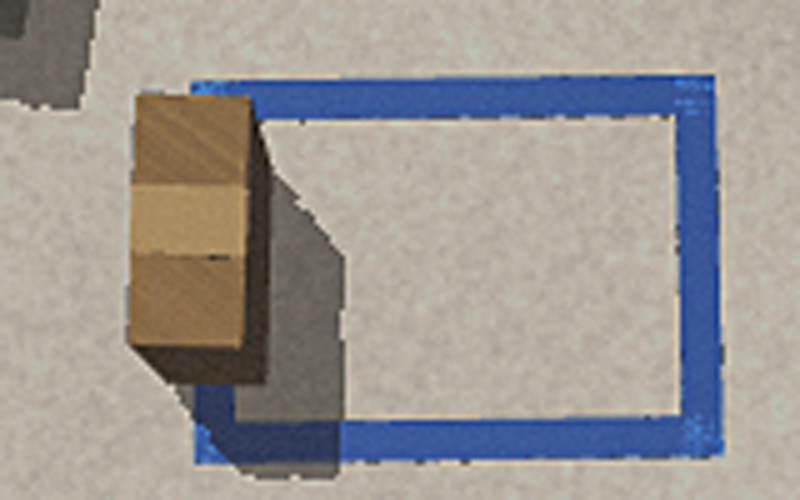

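View pics/z2.png

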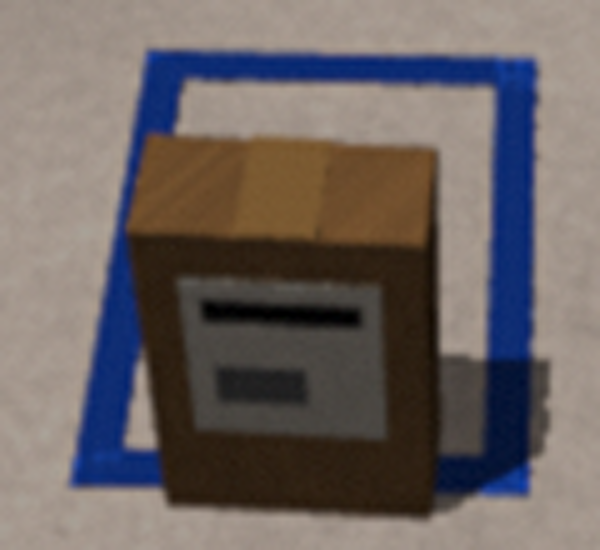

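The zooms show the carton's top face with corners (136,95), (252,97), (242,347) and (128,344) in zoom 1. The bottom edge of the label face runs (167,503) to (431,516) in zoom 2.

Run:
```python
from h import *
f=lambda z,o:(np.array(z)+.5)/5-.5+np.array(o)
im,K,T=load("top0")
t=[onz(K,T,f(z,(225,155)),.17) for z in[(136,95),(252,97),(242,347),(128,344)]]
for x in t:print(x.round(4))
c=np.mean(t,0);r=cv2.minAreaRect((np.array(t)[:,:2]*1000).astype(np.float32));print("top centre",c.round(4),r)
im,K,T=load("side0")
for z,h in[((167,503),0),((431,516),0),((133,236),.17),((428,247),.17),((150,136),.17),((437,148),.17)]:print(z,onz(K,T,f(z,(220,225)),h).round(4))
```

```text
[0.6228 0.1489 0.17  ]
[0.6235 0.0989 0.17  ]
[0.515  0.0993 0.17  ]
[0.5147 0.1482 0.17  ]
top centre [0.569  0.1238 0.17  ] ((569.0814208984375, 123.52635192871094), (108.55020904541016, 50.04109191894531), 0.38276058435440063)
(167, 503) [0.6233 0.1478 0.    ]
(431, 516) [ 0.5149  0.1468 -0.    ]
(133, 236) [0.6198 0.1532 0.17  ]
(428, 247) [0.5135 0.1509 0.17  ]
(150, 136) [0.6221 0.1031 0.17  ]
(437, 148) [0.5145 0.1015 0.17  ]
```

>>> {"op": "jog_arm", "data": {
  "plan": [
    [0.016, 0.036, 0.002, 0, 0, 3.2],
    [0.016, 0.036, 0.002, 0, 0, 3.2],
    [0.016, 0.036, 0.002, 0, 0, 3.2],
    [0.016, 0.036, 0.002, 0, 0, 3.2],
    [0.016, 0.036, 0.002, 0, 0, 3.2],
    [0.016, 0.036, 0.002, 0, 0, 3.2],
    [0.016, 0.036, 0.002, 0, 0, 3.2],
    [0.016, 0.036, 0.002, 0, 0, 3.2],
    [0.016, 0.036, 0.002, 0, 0, 3.2],
    [0.016, 0.036, 0.002, 0, 0, 3.2]
  ],
  "hand": 0
}}

```text
clock: 1.15
tcp_pos: [0.4092, -0.1568, 0.2513]
orientation: [0.0, 0.876, 0.483, -0.0]
wrist_force: [0.5, -0.9, 0.1]
finger_gap: 0.0001
```

>>> {"op": "jog_arm", "data": {
  "plan": [
    [0.016, 0.036, 0, 0, 0, 3.2],
    [0.016, 0.036, 0, 0, 0, 3.2],
    [0.016, 0.036, 0, 0, 0, 3.2],
    [0.016, 0.036, 0, 0, 0, 3.2],
    [0.016, 0.036, 0, 0, 0, 3.2],
    [0.016, 0.036, 0, 0, 0, 3.2],
    [0.016, 0.036, 0, 0, 0, 3.2],
    [0.016, 0.036, 0, 0, 0, 3.2],
    [0.016, 0.036, 0, 0, 0, 3.2],
    [0.016, 0.036, 0, 0, 0, 3.2]
  ]
}}

```text
clock: 2.15
tcp_pos: [0.5692, 0.2033, 0.2509]
orientation: [-0.0, 0.708, 0.706, -0.0]
wrist_force: [1.1, 0.1, -0.5]
finger_gap: 0.0002
```

>>> {"op": "jog_arm", "data": {
  "plan": [
    [0, 0, -0.025, 0, 0, 0],
    [0, 0, -0.025, 0, 0, 0],
    [0, 0, -0.025, 0, 0, 0],
    [0, 0, -0.025, 0, 0, 0],
    [0, -0.008, 0, 0, 0, 0],
    [0, -0.008, 0, 0, 0, 0],
    [0, -0.008, 0, 0, 0, 0],
    [0, -0.004, 0, 0, 0, 0],
    [0, 0, 0, 0, 0, 0],
    [0, 0, 0, 0, 0, 0]
  ]
}}

```text
clock: 3.15
tcp_pos: [0.5695, 0.1735, 0.1522]
orientation: [0.0, 0.709, 0.705, 0.001]
wrist_force: [0.4, 0.1, -0.0]
finger_gap: -0.0002
```

Run:
```python
from workcell import *
import cv2
im=read_camera("side");cv2.imwrite("pics/side1.png",im[150:450,100:500,::-1])
print(get_state()["wrist_force"])
```

```text
[-0.31427528 -0.16987066  0.25838852]
```

View pics/side1.png

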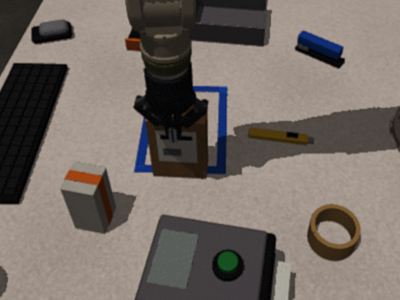

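The shut fingers are centred in front of the label face near its top, and the knuckles clear everything. I'll push now.

>>> {"op": "jog_arm", "data": {
  "plan": [
    [0, -0.006, 0, 0, 0, 0],
    [0, -0.006, 0, 0, 0, 0],
    [0, -0.006, 0, 0, 0, 0],
    [0, -0.006, 0, 0, 0, 0],
    [0, -0.006, 0, 0, 0, 0],
    [0, -0.006, 0, 0, 0, 0],
    [0, -0.006, 0, 0, 0, 0],
    [0, -0.006, 0, 0, 0, 0],
    [0, -0.006, 0, 0, 0, 0],
    [0, -0.006, 0, 0, 0, 0]
  ]
}}

```text
clock: 4.2
tcp_pos: [0.5689, 0.1131, 0.1513]
orientation: [0.0, 0.709, 0.705, -0.0]
wrist_force: [-0.0, -0.1, -0.4]
finger_gap: -0.0001
```

>>> {"op": "jog_arm", "data": {
  "plan": [
    [0, -0.006, 0, 0, 0, 0],
    [0, -0.006, 0, 0, 0, 0],
    [0, -0.006, 0, 0, 0, 0],
    [0, -0.004, 0, 0, 0, 0],
    [0, 0, 0, 0, 0, 0],
    [0, 0, 0, 0, 0, 0],
    [0, 0, 0, 0, 0, 0],
    [0, 0.02, 0.02, 0, 0, 0],
    [0, 0.02, 0.02, 0, 0, 0],
    [0, 0.02, 0.02, 0, 0, 0]
  ]
}}

```text
clock: 5.2
tcp_pos: [0.5687, 0.1524, 0.2119]
orientation: [-0.0, 0.709, 0.705, -0.0]
wrist_force: [-0.4, 0.8, 0.4]
finger_gap: 0.0005
```

Run:
```python
from workcell import *
import cv2,numpy as np
for n in["side","top"]:
    im=read_camera(n);c=calibration(n);np.savez(f"pics/{n}2.npz",im=im,K=c["K"],T=c["world_to_cam"]);cv2.imwrite(f"pics/{n}2.png",im[:,:,::-1])
```

```text
(no output)
```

View pics/side2.png

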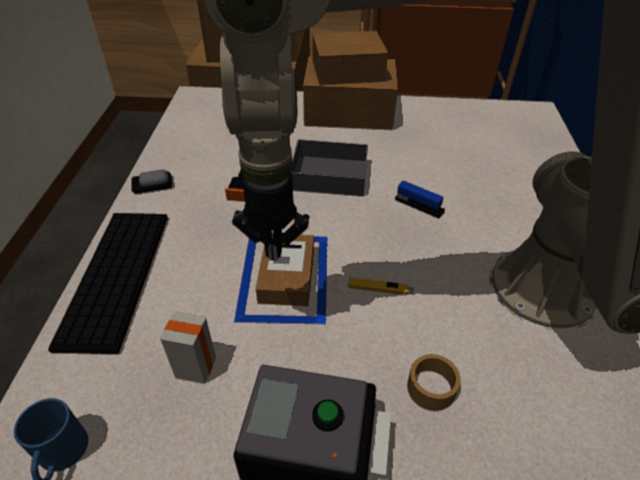

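View pics/top2.png

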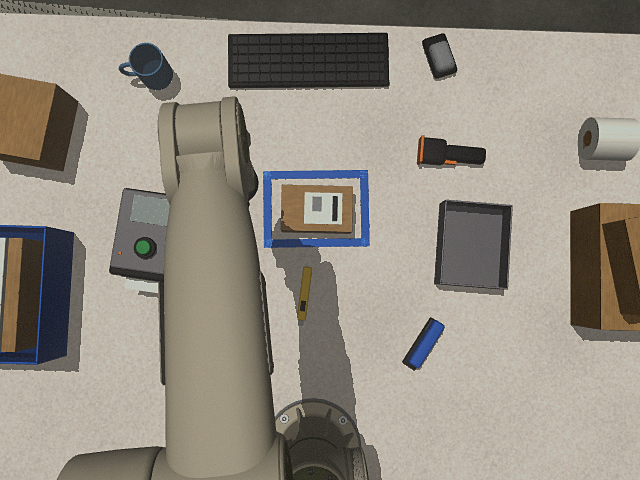

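The carton lies label up inside the tape, at (281,184) to (354,234) in the top view, with a clear margin all round. Next is the button.

>>> {"op": "jog_arm", "data": {
  "plan": [
    [-0.011, 0.024, 0, 0, 0, 0],
    [-0.011, 0.024, 0, 0, 0, 0],
    [-0.011, 0.024, 0, 0, 0, 0],
    [-0.011, 0.024, 0, 0, 0, 0],
    [-0.011, 0.024, 0, 0, 0, 0],
    [-0.011, 0.024, 0, 0, 0, 0],
    [-0.011, 0.023, 0, 0, 0, 0],
    [-0.011, 0.023, 0, 0, 0, 0],
    [-0.011, 0.023, 0, 0, 0, 0],
    [-0.01, 0.023, 0, 0, 0, 0]
  ]
}}

```text
clock: 6.3
tcp_pos: [0.4592, 0.3879, 0.2103]
orientation: [0.0, 0.709, 0.705, -0.001]
wrist_force: [-0.4, -0.7, 0.4]
finger_gap: 0.0
```

Run:
```python
from workcell import *
import cv2,numpy as np
from h import *
s=get_state();print(s["tcp_pos"])
c=calibration("wrist");w=read_camera("wrist");si=read_camera("side")
K,T=np.array(c["K"]),np.array(c["world_to_cam"])
cv2.imwrite("pics/w3.png",w[:,:,::-1]);cv2.imwrite("pics/s3.png",si[:,:,::-1])
h=cv2.cvtColor(w,cv2.COLOR_RGB2HSV);H,S,V=[h[...,i].astype(int) for i in range(3)]
g,p=big((H>50)&(H<80)&(S>120)&(V>40));print(p,g.sum(),cv2.boundingRect(g.astype(np.uint8)),onz(K,T,p,.131),proj(K,T,[.46,.388,.131]))
```

```text
[0.45924067 0.38792065 0.21031258]
[324.13890635 249.01131364] 1591 (302, 227, 45, 45) [0.46067003 0.38934255 0.131     ] [323.1867396  250.82732628]
```

View pics/w3.png

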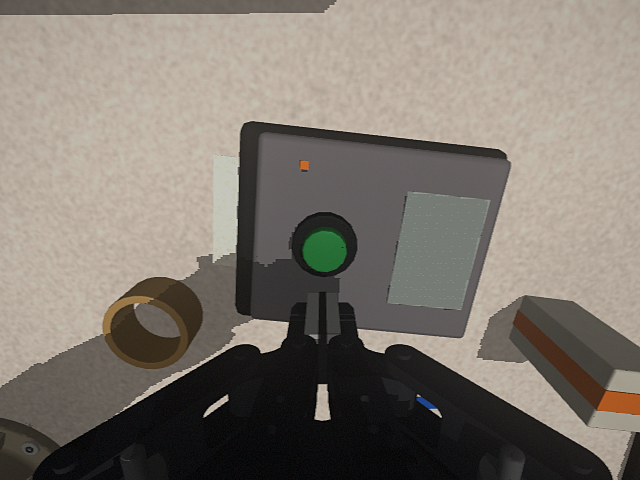

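View pics/s3.png

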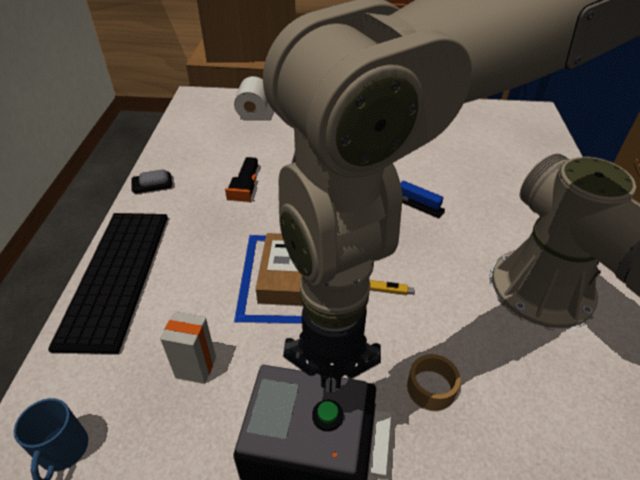

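The wrist view puts the button at (324,249), within about 1.5 mm of the earlier fix. I'll come down to just above it.

>>> {"op": "jog_arm", "data": {
  "plan": [
    [0.001, 0.001, -0.02, 0, 0, 0],
    [0, 0, -0.02, 0, 0, 0],
    [0, 0, -0.02, 0, 0, 0],
    [0, 0, -0.01, 0, 0, 0],
    [0, 0, -0.005, 0, 0, 0],
    [0, 0, -0.002, 0, 0, 0],
    [0, 0, -0.002, 0, 0, 0],
    [0, 0, -0.002, 0, 0, 0],
    [0, 0, 0, 0, 0, 0],
    [0, 0, 0, 0, 0, 0]
  ]
}}

```text
clock: 7.4
tcp_pos: [0.4615, 0.3887, 0.1311]
orientation: [0.0, 0.709, 0.705, 0.001]
wrist_force: [-0.3, -2.3, 2.0]
finger_gap: 0.0004
```

>>> {"op": "jog_arm", "data": {
  "plan": [
    [0, 0, -0.001, 0, 0, 0],
    [0, 0, -0.001, 0, 0, 0],
    [0, 0, -0.001, 0, 0, 0],
    [0, 0, 0, 0, 0, 0],
    [0, 0, 0, 0, 0, 0],
    [0, 0, 0, 0, 0, 0],
    [0, 0, 0, 0, 0, 0],
    [0, 0, 0, 0, 0, 0],
    [0, 0, 0, 0, 0, 0],
    [0, 0, 0, 0, 0, 0]
  ]
}}

```text
clock: 8.4
tcp_pos: [0.4615, 0.3887, 0.1281]
orientation: [0.0, 0.709, 0.705, 0.001]
wrist_force: [0.6, -2.6, 6.1]
finger_gap: 0.0001
```

Run:
```python
from workcell import *
import cv2
for i in range(3):
    s=get_state();print(s["clock"],s["tcp_pos"].round(4),s["wrist_force"].round(2))
    im=read_camera("side")
cv2.imwrite("pics/s4.png",cv2.resize(im[350:450,250:400,::-1],None,fx=5,fy=5))
```

```text
8.4 [0.4615 0.3887 0.1281] [ 0.58 -2.65  6.07]
8.45 [0.4615 0.3888 0.128 ] [ 1.31 -2.04  5.36]
8.5 [0.4615 0.3888 0.1281] [ 0.27 -2.84  5.65]
```

View pics/s4.png

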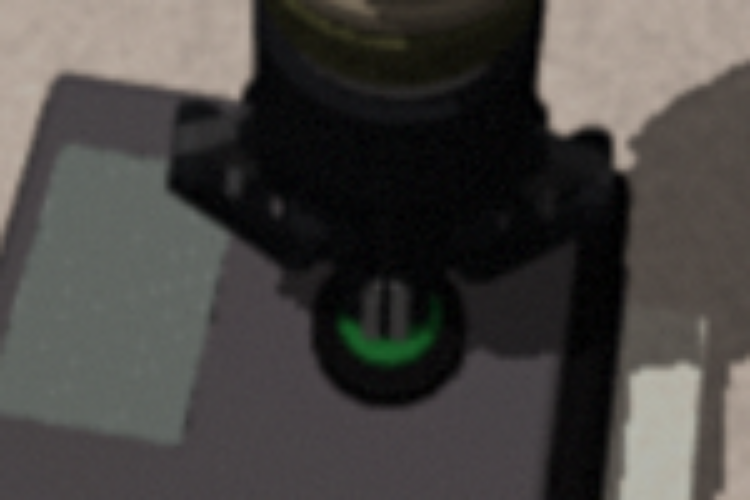

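The fingertips sit centrally on the green button, and the force is about 5.5 N. I'll go slightly further to confirm the end stop.

>>> {"op": "jog_arm", "data": {
  "plan": [
    [0, 0, -0.001, 0, 0, 0],
    [0, 0, 0, 0, 0, 0],
    [0, 0, 0, 0, 0, 0],
    [0, 0, 0, 0, 0, 0],
    [0, 0, 0, 0, 0, 0],
    [0, 0, 0, 0, 0, 0],
    [0, 0, 0, 0, 0, 0],
    [0, 0, 0, 0, 0, 0],
    [0, 0, 0, 0, 0, 0],
    [0, 0, 0, 0, 0, 0]
  ]
}}

```text
clock: 9.55
tcp_pos: [0.4615, 0.3888, 0.1279]
orientation: [0.0, 0.709, 0.705, 0.001]
wrist_force: [-0.6, -3.4, 11.3]
finger_gap: -0.0001
```

The force rose to 11 N with almost no travel, so the button is at its stop. I'll release and move clear.

>>> {"op": "jog_arm", "data": {
  "plan": [
    [0, 0, -0.0005, 0, 0, 0],
    [0, 0, 0.005, 0, 0, 0],
    [0, 0, 0.01, 0, 0, 0],
    [0, 0, 0.02, 0, 0, 0],
    [0, 0, 0.03, 0, 0, 0],
    [0, 0, 0.03, 0, 0, 0],
    [-0.02, 0.01, 0.02, 0, 0, 0],
    [-0.02, 0.01, 0.01, 0, 0, 0],
    [0, 0, 0, 0, 0, 0],
    [0, 0, 0, 0, 0, 0]
  ]
}}

```text
clock: 10.55
tcp_pos: [0.4205, 0.409, 0.2508]
orientation: [-0.0, 0.709, 0.705, 0.0]
wrist_force: [0.2, -0.1, -0.7]
finger_gap: 0.0006
```

Run:
```python
from workcell import *
import cv2,numpy as np
from h import *
for n in["side","top"]:
    im=read_camera(n);c=calibration(n);cv2.imwrite(f"pics/{n}5.png",im[:,:,::-1]);K,T=np.array(c["K"]),np.array(c["world_to_cam"])
    if n=="side":
        h=cv2.cvtColor(im,cv2.COLOR_RGB2HSV);H,S,V=[h[...,i].astype(int) for i in range(3)]
        g,p=big((H>50)&(H<80)&(S>120)&(V>40)&(V<200));print("green side",p,g.sum())
    else: cv2.imwrite("pics/top5z.png",cv2.resize(im[155:255,225:385,::-1],None,fx=5,fy=5,interpolation=cv2.INTER_CUBIC))
print(get_state()["wrist_force"])
```

```text
green side [327.21345029 410.84795322] 342
[ 1.22900501  0.25904098 -0.25421028]
```

View pics/side5.png

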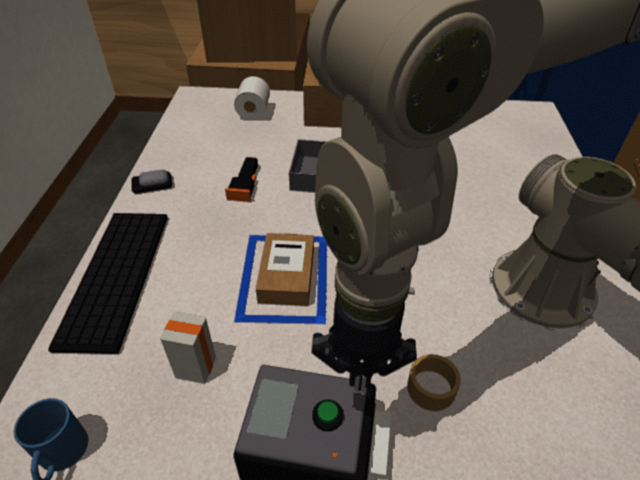

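View pics/top5z.png

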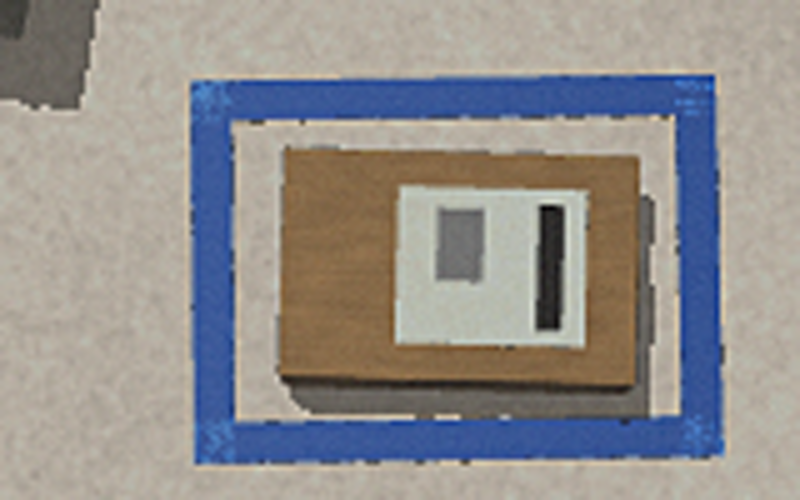

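View pics/top5.png

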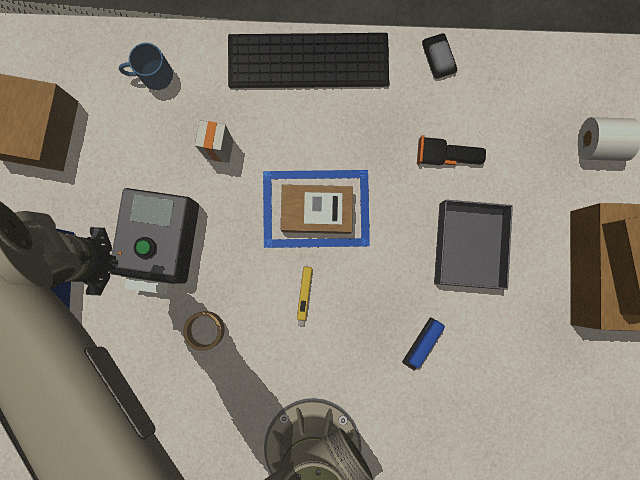

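The carton lies inside even the inner tape edge with its label up. The button is back at its released position (327,411), nothing else has moved, and the tool is clear.

```bash
python3 -c "
from workcell import *
print(hand_in())"
```

```text
the job is handed in; nothing more can be done
None
```

The job is done and handed in at about 10.7 s on the robot's clock. I tipped the carton over with the shut fingertips near its top, then pressed and released the printer's green button.

- **Carton:** the last pictures show it lying flat with the white label up. It is wholly inside the blue tape, and inside its inner edge too.
- **Button:** I pressed it after the carton lay in place. It reached its stop at about 11 N, with the last millimetre commanded giving almost no movement. The side view then showed it back within 0.2 pixels of its starting position. I had no direct reading of its travel, so "fully down" rests on the force.
- **Other objects:** they look unmoved in the final top and side views. I judged this by eye and did not measure them.
- **Checks:** none failed. The wrist and fixed cameras differed by about 1.5 mm on where the button was, which made no difference.

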